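# Check reading on the tube photometer

## Task

Do the photometer's check reading: lift the one tall capped tube (the reference tube) out of the rack and seat it upright and fully home in the well on top of the photometer. Only when it stands in the well and you have let go of it, pull the spring-return shutter slide straight out by its upright tab until its pointer stands at the rider on the scale, within the rider's width. The shutter springs shut when released, so finish with the gripper still on the tab, keeping it at the rider; leave the rider where it is set, and the other tubes and everything else on the bench undisturbed.

Things in the scene. Friction and masses are not known exactly. Their poses are not given: they have to be found in the camera images.
- tall_tube_center (a point): centre (half-way up) of the reference tube, the only tall tube in the rack: closed clear tube 16 mm across with rounded foot and a ribbed grey screw cap 20 mm across and 20 mm high, 110 mm high in all, 30 g or so; z is its long axis, upwards. Point 55 mm above its foot, 55 mm below the top of its cap. It starts in any one of three holes
- tall_tube_foot (a point): lowest point of the reference tube, on its axis
- rack: white drilled-block tube rack, fixed, 150 mm (its x) by 84 mm (its y), 68 mm high, origin at the centre of its underside; 2 rows of 4 holes 18 mm wide and 60 mm deep with floors 8 mm above the bench; hole pitch 34 mm along x, rows at y = -18 and +18 mm. Tall tube stands 50 mm out, short ones 25 mm. Occupied holes: at (x, y) = (-51, -18), (17, 18) and (51, -18) mm
- short_tube_a_center (a point): centre of one of two short tubes in the rack, like the reference tube but 85 mm high in all; to be left alone
- short_tube_b_center (a point): centre of the other short tube, 85 mm high; to be left alone
- photometer: tube photometer, fixed, 320 mm deep (its x, from -190 to 130 mm), 220 mm wide; origin at bench level, 15 mm behind the well axis, x points to its back, z up. Grey base with a flat front deck 45 mm high; white housing behind it from x = -60 mm, flat top 105 mm high; display console 30 mm higher from x = 55 mm back. The shutter slide runs along its -x over the deck, in the middle (y = 0)
- well (a point): centre of the mouth of the photometer's round tube well, in the flat top of its housing at x = -15 mm, y = 0, 105 mm above the bench, ringed by a dark collar (38 mm over all, 2.5 mm proud). The well is 18 mm wide and 60 mm deep, so a tube fully home stands 50 mm out. Axes as the photometer's
- well_floor (a point): centre of the floor of the well, 45 mm above the bench; axes as the photometer's
- shutter (a joint): travel of the spring-return shutter slide in m: 0 shut (its start), grows as it is pulled out along the photometer's -x axis (away from the housing, towards its front edge), 0.075 at the end stop. A spring draws it shut with about 4 N at 0 and 10 N at 0.075
- tab (a point): grip point in the middle of the black upright pull tab of the shutter, 83 mm above the bench; axes as the photometer's. The tab is 10 mm thick (x), 28 mm wide (y); its top is 100 mm and the deck beneath it 45 mm above the bench, and the grippable plate is from 57 mm upwards. When shut its centre is 40 mm in front of the housing's front face and 85 mm in front of the well; it moves with the shutter
- pointer (a point): tip of the shutter's pointer, which reaches from the foot of the tab over the white scale, 45 mm to the photometer's -y side of the tab's centre and level with it along x, 54 mm above the bench; moves with the shutter
- rider (a joint): where the rider stands on the scale, in m, in the same measure as the shutter: the pointer is at the rider's middle when the shutter's value equals this one. Held by friction only; not to be moved
- mark (a point): middle of the rider's inner side, where the pointer tip should come. The rider is a small black block on the outer part of the white scale, 12 mm long along the slide, 12 mm wide, its top 58 mm above the bench
- amber_bottle: amber bottle, 68 mm wide, 150 mm high, origin at the underside; leave alone
- beaker: beaker, 68 mm wide, 85 mm high, origin at the underside; leave alone
- powder_jar: white jar, 60 mm wide, 75 mm high, origin at the underside; leave alone
- tissue_pack: cardboard pack 75 x 115 mm, 55 mm high, origin at the underside; leave alone
- pen: marker pen lying along its x, 140 mm long, 11 mm thick, origin underneath; leave alone

How it is judged:
On the way:
1. the tall tube stands upright and fully home in the photometer's well, let go, with the shutter still shut (horizontal distance between tall_tube_foot and well_floor below 0.004 m and z of tall_tube_foot in the frame of well_floor below 0.005 m and angle between tall_tube_center's own z axis and vertical below 0.1 rad and contact force between the fingers and tall_tube below 0.3 N and value of joint shutter below 0.006 m), for 0.2 s.
At the end, for the whole second after the job is handed in: The tall tube stands in the well, foot within 4 mm of the well's axis and 5 mm of its floor, upright within 0.1 rad and not gripped; the shutter's pointer is within 6 mm of the rider's middle and kept there by the fingers (over 1 N on the tab); the rider is within 4 mm of where it was set (horizontal distance between tall_tube_foot and well_floor below 0.004 m and z of tall_tube_foot in the frame of well_floor below 0.005 m and angle between tall_tube_center's own z axis and vertical below 0.1 rad and x of pointer in the frame of mark between -0.006 and 0.006 m and contact force between the fingers and shutter above 1 N and contact force between the fingers and tall_tube below 0.3 N and distance of mark from where it was at the start of the episode below 0.004 m); the arm keeps its last pose, push and grip.
It fails at once if the shutter is opened (over 10 mm) while the reference tube is not in the well (value of joint shutter above 0.01 m and not (horizontal distance between tall_tube_foot and well_floor below 0.006 m and z of tall_tube_foot in the frame of well_floor below 0.01 m)).
It fails at once if the rider is shifted (over 5 mm) (distance of mark from where it was at the start of the episode above 0.005 m).
It fails at once if the bottle, beaker, jar, tissue pack or pen is disturbed (moved over 20 mm) (distance of any of amber_bottle, beaker, powder_jar, tissue_pack, pen from where it was at the start of the episode above 0.02 m).
It fails at once if a short tube is disturbed (moved over 15 mm) (distance of any of short_tube_a_center, short_tube_b_center from where it was at the start of the episode above 0.015 m).
It also fails if it takes over 48 s, if anything falls off the work surface, if the arm or the gripper's body presses on something with over 40 N, if the wrist force passes 120 N, or if a joint passes its speed limit or range.

## Robot

A 6-joint arm with a two-finger parallel gripper is mounted at the origin on the work surface. World frame = base frame: x ahead of the robot, y to its left, z up, the work surface at z = 0. Lengths are in m, angles in rad, forces in N, time in s.
With the tool pointing down it reaches from about 0.35 to 0.975 m from the base axis. Payload 4.9 kg.
Tool frame: the origin (TCP) lies at the very end of the fingers, on their centre line; the grasp point (between the pads) lies 19 mm behind it; z points along the fingers, y is the direction in which the jaws open and shut (so a half turn about z gives the same grasp; the last joint's range is limited). The gripper opens to 85 mm and grips with 20 to 120 N. Pads are 22 mm wide; open, the fingers measure 114 mm over their backs; the gripper's body (76 mm by 85 mm) begins 54 mm behind the grasp point. The pads swing forward as they close: fully open they stand 13 mm farther back than shut.
Start: joints at [-1.259, 0.053, 1.613, -0, 1.476, -0.119], TCP at [0.261, -0.568, 0.202] pointing down, gripper open.
Joint ranges: [-3.01, 3.01], [-1.01, 2.22], [0.06, 2.58], [-1.02, 4.17], [0.09, 2.62], [-3.14, 3.14]. Speed limits (rad/s): [2.57, 2.57, 3.14, 3.14, 3.14, 3.14].

## Interface

Orientations are given as a unit quaternion [w, x, y, z].
In Python, from plant import monitor, eyes, manip gives the robot as it stands.
- The arm moves only by the tool step_arm, never from a script. Its argument "motion" is a list of rows, each a list of 7 numbers: the shift along the world's x, y, z scaled (see below), then the turn, a rotation vector about the world's x, y, z scaled (see below), then the closure in counts, from 0 (fully open) to 255 (shut). In form: [[x, y, z, ax, ay, az, grip], ...]. A call has 1 to 10 rows; each row is the pose to reach, as a shift and turn from the pose commanded when the call began; what a row does not reach only later rows make up. The controller multiplies each number of a shift by 0.5 m and each number of a turn by 1.5 rad. A row lasts 1/10 s, in which the tool goes at most 50 mm and 8.59 degrees, less where a joint would pass 70% of its speed; a pose out of reach is approached as far as the arm can. A call with a number of a shift or a turn outside -1 to 1 is refused whole. A call with a gripper value outside its range is refused whole. The fingers move at their own pace and stop on an object; the grip force is fixed at half the most. Time passes only in rows, so rows that repeat a pose let the fingers close. It gives the time, the measured TCP pose, the force and the opening at its end, in the units of the state.
- monitor.state(): the state, without advancing time (a new reading comes with each control period).
- eyes.grab_frame(name): name is "side" or "top" or "wrist"; returns a dict with "pixels" (480x640x3 uint8, red, green, blue), "mtx" (3x3 intrinsics, pixels), "rvec" (rotation vector, rad) and "tvec" (3), from world to camera coordinates, as OpenCV has them; the wrist camera has in their place "hand_eye" (4x4, takes a point from camera to tool coordinates, whose origin is the TCP and whose axes are the flange's). Camera axes: x right, y down, z forward; pixel columns grow to the right and rows downward; lengths in m; the calibration is good to about 2 mm. A picture is of the moment at which its call begins: read the wrist's pose just before it. There is no depth.
- manip.job_done(): hands the job in, once; it reports no verdict.
Trained networks look in the newest picture that a camera, given by its name, has taken for a name from the list of things; names that differ only in an ending like _2 or _b are one class to them, and where a whole thing is asked for, a point or a joint stands for the part that bears it (a point fixed in the world has none). Each returns a list of dicts, best first, with "p" (0 to 1); they miss things now and then, are a little off and sometimes report something else, mostly with a low value. They report only what shows in the picture. A call takes as long as a camera call.
- eyes.look_for(name, camera): "box" ([centre column, centre row, width, height] in pixels, round what is visible of it).
- eyes.pinpoint(name, camera): "uv" ([column, row] in pixels: a listed point, or the origin of a listed thing).
The state is a dict: "time": time; "joint_pos": joint angles; "joint_vel": joint speeds; "joint_efforts": joint torques, N m; "tool_pos": TCP position; "tool_rot": TCP orientation; "contact_force": force on the tool from outside, world axes, zero at the start; "ft_torque": the same for the moment, N m; "gripper_width": opening from 0.0 (shut) to 1.0 (fully open).
Only numpy, scipy, OpenCV 4.12 (cv2) and the standard library are available. Lean on these libraries where they do the work, as an engineer would, in place of code of your own. Each camera call takes 0.05 s, during which the arm holds its last target.

## Working session

There is one attempt and no reset: what is moved stays moved. The work goes in short steps, Python scripts to look and compute and a tool call to move; the robot and the scene stay as the last step left them, time stands still between calls to the robot, and variables do not carry over. Pictures are saved under pics/ and viewed, and the job is handed in when it is done.

Besides the shell and the picture viewer there is one more tool, called after ">>>" as name(argument=value, ...) on one line, values as JSON. step_arm: Moves the arm, as the interface text tells. Its arguments: {"type":"object","properties":{"motion":{"type":"array","items":{"type":"array","items":{"type":"number"}}}},"required":["motion"]}

```bash
mkdir -p pics; ls; cat > h.py <<'E'
from plant import monitor, eyes, manip
import numpy as np, cv2
def cam(n,save=None):
    f=eyes.grab_frame(n)
    if save: cv2.imwrite('pics/'+save,cv2.cvtColor(f['pixels'],cv2.COLOR_RGB2BGR))
    return f
def ray(f,uv):
    R=cv2.Rodrigues(np.array(f['rvec'],float))[0]; t=np.array(f['tvec'],float).ravel()
    o=-R.T@t; d=R.T@np.linalg.inv(np.array(f['mtx']))@np.array([uv[0],uv[1],1.])
    return o,d/np.linalg.norm(d)
def atz(f,uv,z):
    o,d=ray(f,uv); return o+d*(z-o[2])/d[2]
def tri(f1,u1,f2,u2):
    o1,d1=ray(f1,u1);o2,d2=ray(f2,u2)
    s=np.linalg.lstsq(np.stack([d1,-d2],1),o2-o1,rcond=None)[0]
    a=o1+s[0]*d1;b=o2+s[1]*d2
    return (a+b)/2,np.linalg.norm(a-b)
def proj(f,p):
    return cv2.projectPoints(np.array(p,float).reshape(-1,3),np.array(f['rvec'],float),np.array(f['tvec'],float),np.array(f['mtx']),None)[0].reshape(-1,2)
E
python3 - <<'E'
from h import *
np.set_printoptions(precision=4,suppress=True)
print(monitor.state())
fs={}
for c in ('side','top'):
    fs[c]=cam(c,c+'0.png')
Z=dict(tall_tube_center=None,tall_tube_foot=None,rack=0,photometer=0,well=.105,well_floor=None,tab=.083,pointer=.054,mark=.054,short_tube_a_center=None)
for n,z in Z.items():
    r={}
    for c in fs:
        q=eyes.pinpoint(n,c); r[c]=q
        for k in q[:3]: print(n,c,np.array(k['uv']),round(k['p'],2),atz(fs[c],k['uv'],z) if z is not None else '')
    if r['side'] and r['top']: print('  tri',tri(fs['side'],r['side'][0]['uv'],fs['top'],r['top'][0]['uv']))
E
```

```text
pics
{'time': 0.0, 'joint_pos': array([-1.259 ,  0.0533,  1.6143,  0.    ,  1.476 , -0.119 ]), 'joint_vel': array([-0.0005, -0.0012, -0.0007, -0.0001,  0.0007, -0.0005]), 'joint_efforts': array([ -0.0017, -39.3687, -37.0182,  -0.0001,   0.0071,  -0.    ]), 'tool_pos': array([ 0.2608, -0.5672,  0.2009]), 'tool_rot': array([-0.001 ,  0.9769,  0.2137, -0.0001]), 'contact_force': array([-0.7815, -0.3065, -0.1664]), 'ft_torque': array([-0.0154,  0.0078,  0.0072]), 'gripper_width': 0.9975939008879431}
tall_tube_center side [282.7 304.2] 0.65 
tall_tube_center top [227.4 259.5] 0.62 
  tri (array([0.5554, 0.1966, 0.0594]), np.float64(0.0017070012976582215))
tall_tube_foot side [303.5 334.1] 0.17 
rack side [303.6 335.3] 0.7 [0.4979 0.2038 0.    ]
rack side [283.9 301.6] 0.61 [0.5868 0.1469 0.    ]
rack top [229.  287.3] 0.73 [0.4951 0.2014 0.    ]
  tri (array([ 0.4968,  0.2024, -0.0013]), np.float64(0.003517899339846737))
photometer side [305.4 238.8] 0.71 [ 0.6592 -0.0619  0.    ]
photometer top [338.3 220.1] 0.94 [ 0.6626 -0.0603 -0.    ]
photometer top [231.2 288.6] 0.43 [0.492 0.196 0.
[... 734 characters left out ...]
] 0.4 [ 0.5657 -0.1146  0.083 ]
tab top [481.8 331.3] 0.18 [ 0.4015 -0.3762  0.083 ]
  tri (array([ 0.5605, -0.0818,  0.0873]), np.float64(0.004401804853859439))
pointer side [348.7 222.2] 0.73 [ 0.5671 -0.1226  0.054 ]
pointer top [364.3 255.1] 0.66 [ 0.5711 -0.1189  0.054 ]
  tri (array([ 0.5685, -0.1197,  0.056 ]), np.float64(0.005123573879884032))
mark side [363.9 224.1] 0.56 [ 0.5308 -0.1363  0.054 ]
mark top [367.3 267.9] 0.56 [ 0.5415 -0.1258  0.054 ]
  tri (array([ 0.5345, -0.1277,  0.0599]), np.float64(0.0137020490371575))
short_tube_a_center side [299.7 323.8] 0.68 
short_tube_a_center top [218.9 282.7] 0.51 
  tri (array([0.5016, 0.2157, 0.0499]), np.float64(0.003262609356964259))
```

View pics/side0.png

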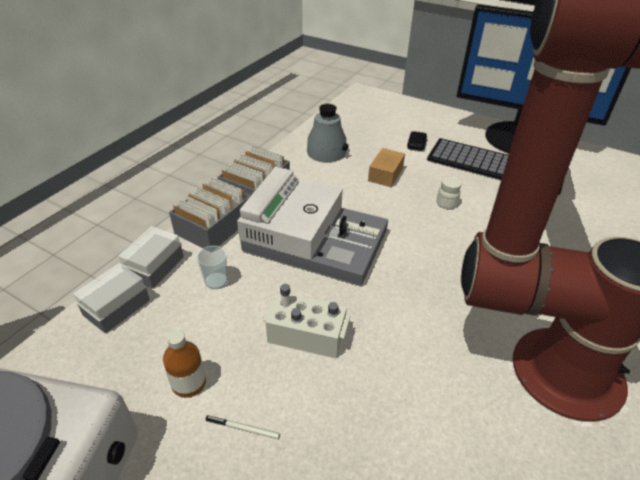

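View pics/top0.png

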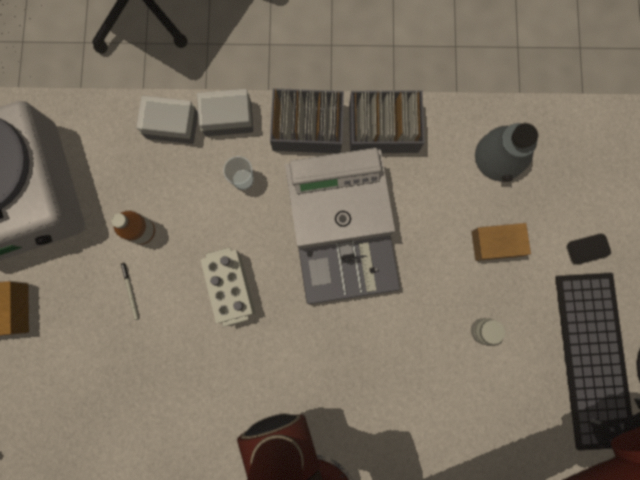

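```bash
python3 - <<'E'
import cv2
s=cv2.imread('pics/side0.png');t=cv2.imread('pics/top0.png')
a=cv2.resize(s[180:380,220:420],(800,600)[:1]*2,interpolation=3)[:,:]
cv2.imwrite('pics/s_rack.png',cv2.resize(s[260:370,230:370],None,fx=5,fy=5,interpolation=2))
cv2.imwrite('pics/s_phot.png',cv2.resize(s[180:280,270:410],None,fx=5,fy=5,interpolation=2))
cv2.imwrite('pics/t_rack.png',cv2.resize(t[220:330,170:300],None,fx=5,fy=5,interpolation=2))
cv2.imwrite('pics/t_phot.png',cv2.resize(t[180:300,290:410],None,fx=5,fy=5,interpolation=2))
E
```

```text
(no output)
```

View pics/s_rack.png

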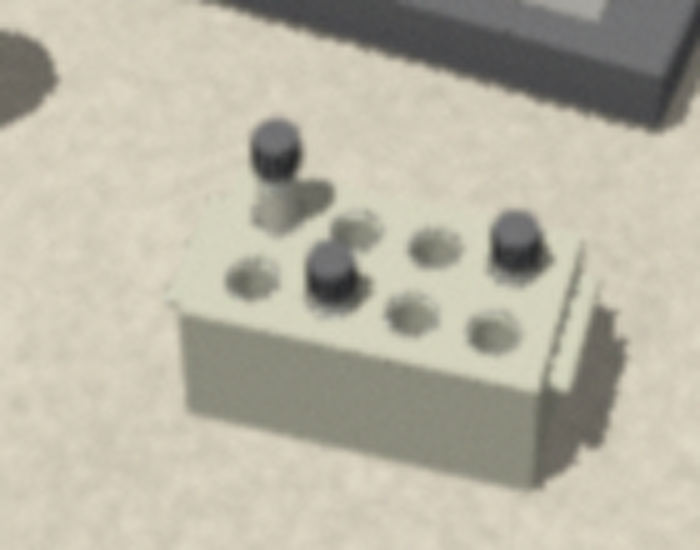

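View pics/s_phot.png

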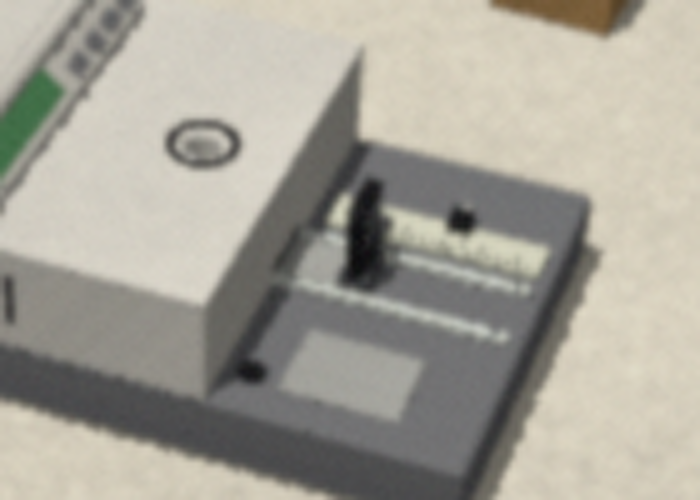

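View pics/t_rack.png

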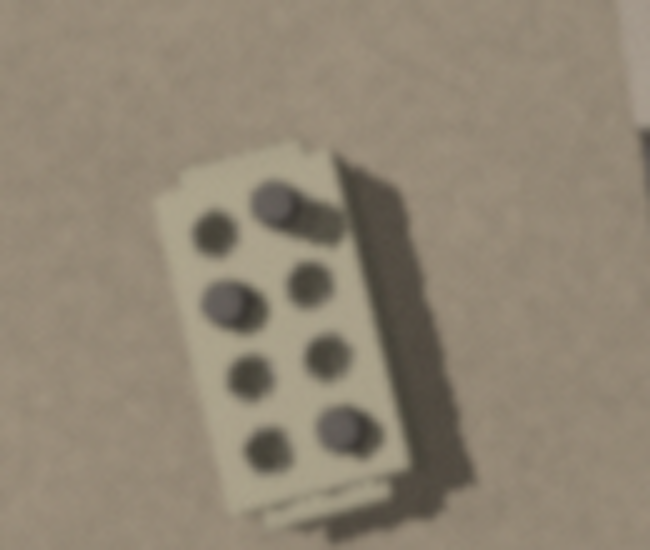

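View pics/t_phot.png

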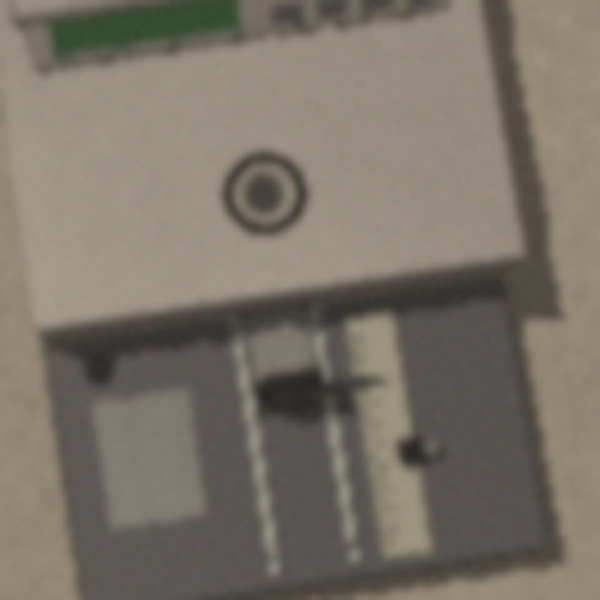

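The side view shows the tall tube at about (285,297). In the top view it is at about (226,261), which is rack hole (51,-18). The well ring is at top (343,219) and side (311,209), and the rider is at top (373,270) and side (362,223). I'll fit the rack and photometer poses from these.

```bash
cat > fit.py <<'E'
from h import *
import pickle
from scipy.optimize import least_squares
np.set_printoptions(precision=4,suppress=True)
fs={c:cam(c) for c in('side','top')}
def W(p,l):
    c,s=np.cos(p[2]),np.sin(p[2]); l=np.array(l,float)
    return np.array([p[0]+c*l[...,0]-s*l[...,1],p[1]+s*l[...,0]+c*l[...,1],l[...,2]]).T
def fit(obs,p0):
    def r(p): return np.concatenate([(proj(fs[c],W(p,[l for l,_ in o]))-np.array([u for _,u in o])).ravel() for c,o in obs.items()])
    s=least_squares(r,p0); return s.x,r(s.x).reshape(-1,2)
def T(a,o): return (np.array(a)/5+np.array(o)-0.4)
hl=[(51,18),(17,-18),(-17,-18),(-17,18),(-51,18)]
hl=[(a/1000,b/1000,.068) for a,b in hl]
tr=[(215,233),(310,285),(328,357),(250,378),(268,450)]
sr=[(253,278),(357,230),(435,247),(412,315),(494,333)]
obs={'top':[(l,T(u,(170,220))) for l,u in zip(hl,tr)],'side':[(l,T(u,(230,260))) for l,u in zip(hl,sr)]}
p,r=fit(obs,[.497,.202,.2]); print('rack',p,'\n',r)
print('tube xy',W(p,[[.051,-.018,.108]]))
# photometer: collar top, housing front corners top, deck front corners
P=[((-.015,0,.1075),(265,193),(203,145)),((-.06,.11,.105),(45,330),(205,300)),((-.06,-.11,.105),(525,260),(362,48)),((-.19,.11,.045),None,(462,470)),((-.19,-.11,.045),(558,558),(588,200))]
obs={'top':[(l,T(u,(290,180))) for l,u,_ in P if u],'side':[(l,T(u,(270,180))) for l,_,u in P if u]}
p,r=fit(obs,[.66,-.06,.1]); print('phot',p,'\n',r)
print('well',W(p,[[-.015,0,.105]]),'tab',W(p,[[-.1,0,.083]]))
for q in (atz(fs['side'],T((462,218),(270,180)),.056),atz(fs['top'],T((412,450),(290,180)),.058)):
    d=q[:2]-p[:2]; c,s=np.cos(p[2]),np.sin(p[2]); print('rider local',c*d[0]+s*d[1],-s*d[0]+c*d[1])
for c in fs:
    q=eyes.pinpoint('mark',c)[0]['uv']; q=atz(fs[c],q,.054);d=q[:2]-p[:2]; c,s=np.cos(p[2]),np.sin(p[2]); print('mark local',c*d[0]+s*d[1],-s*d[0]+c*d[1])
E
python3 fit.py
```

```text
rack [0.4947 0.1978 0.2754] 
 [[-0.1165  0.2729]
 [-0.2639  0.1618]
 [-0.2991  0.2303]
 [-0.1226  0.1608]
 [-0.1857  0.3694]
 [-0.1433 -0.3718]
 [-0.0782 -0.1745]
 [ 0.0013 -0.1172]
 [-0.0642 -0.5531]
 [-0.1989 -0.4699]]
tube xy [[0.5487 0.1943 0.108 ]]
phot [ 0.6616 -0.0636  0.1593] 
 [[ 0.2425  0.2017]
 [-1.6842 -0.1416]
 [ 0.0668 -0.4175]
 [-1.1897 -0.9625]
 [ 0.2624 -1.5236]
 [-0.282   0.4834]
 [ 0.6805 -1.421 ]
 [ 0.5763  0.5681]
 [ 1.5317 -1.5982]]
well [[ 0.6468 -0.066   0.105 ]] tab [[ 0.5628 -0.0795  0.083 ]]
rider local -0.13571891682726062 -0.050240067895160646
rider local -0.13420095732867113 -0.05201072249783947
mark local -0.14428793272314192 -0.03567633603968829
mark local -0.12268966602303512 -0.044492054442284885
```

>>> step_arm(motion=[[0.3, 0.8, 0.14, 0, 0, 0.433, 110], [0.3, 0.8, 0.14, 0, 0, 0.433, 110], [0.3, 0.8, 0.14, 0, 0, 0.433, 110], [0.3, 0.8, 0.14, 0, 0, 0.433, 110], [0.3, 0.8, 0.14, 0, 0, 0.433, 110], [0.3, 0.8, 0.14, 0, 0, 0.433, 110], [0.3, 0.8, 0.14, 0, 0, 0.433, 110], [0.3, 0.8, 0.14, 0, 0, 0.433, 110], [0.3, 0.8, 0.14, 0, 0, 0.433, 110]])

```text
time: 2.2
tool_pos: [0.4117, -0.1653, 0.2732]
tool_rot: [0.001, 0.857, 0.515, 0.001]
contact_force: [0.8, -0.4, -0.5]
gripper_width: 0.568
```

>>> step_arm(motion=[[0.276, 0.7, 0, 0, 0, 0.433, 110], [0.276, 0.7, 0, 0, 0, 0.433, 110], [0.276, 0.7, 0, 0, 0, 0.433, 110], [0.276, 0.7, 0, 0, 0, 0.433, 110], [0.276, 0.7, 0, 0, 0, 0.433, 110], [0.276, 0.7, 0, 0, 0, 0.433, 110], [0.276, 0.7, 0, 0, 0, 0.433, 110], [0.276, 0.7, 0, 0, 0, 0.433, 110], [0.276, 0.7, 0, 0, 0, 0.433, 110], [0.276, 0.7, 0, 0, 0, 0.433, 110]])

```text
time: 3.2
tool_pos: [0.5488, 0.1823, 0.2718]
tool_rot: [-0.0, 0.648, 0.761, -0.0]
contact_force: [-0.7, 0.1, 0.1]
gripper_width: 0.57
```

```bash
cat >> h.py <<'E'
from scipy.spatial.transform import Rotation as Rn
def wcam(save=None):
    s=monitor.state(); f=eyes.grab_frame('wrist')
    if save: cv2.imwrite('pics/'+save,cv2.cvtColor(f['pixels'],cv2.COLOR_RGB2BGR))
    q=s['tool_rot']; T=np.eye(4); T[:3,:3]=Rn.from_quat([q[1],q[2],q[3],q[0]]).as_matrix(); T[:3,3]=s['tool_pos']
    M=T@np.array(f['hand_eye']); Mi=np.linalg.inv(M)
    f['rvec']=cv2.Rodrigues(Mi[:3,:3])[0]; f['tvec']=Mi[:3,3]
    return s,f
def axes(s):
    q=s['tool_rot']; return Rn.from_quat([q[1],q[2],q[3],q[0]]).as_matrix()
E
python3 - <<'E'
from h import *
np.set_printoptions(precision=4,suppress=True)
s,f=wcam('w1.png'); print(s['time'],s['tool_pos'],s['joint_pos'],s['gripper_width']); print(axes(s)); print(f['hand_eye'])
print(proj(f,[[.5487,.1943,.118],[.5487,.1943,.068]]))
for n in('tall_tube_center','short_tube_a_center'): print(n,[(q['uv'],q['p']) for q in eyes.pinpoint(n,'wrist')],[(q['box'],q['p']) for q in eyes.look_for(n,'wrist')])
E
```

```text
3.2 [0.5488 0.1823 0.2718] [ 0.1922 -0.0895  1.6381 -0.0005  1.5937  0.0322] 0.5698825554643753
[[-0.1593  0.9872 -0.0007]
 [ 0.9872  0.1593 -0.0006]
 [-0.0005 -0.0008 -1.    ]]
[[-0.0001 -0.9514 -0.3081  0.08  ]
 [ 1.      0.0001 -0.0004  0.0002]
 [ 0.0004 -0.3081  0.9514 -0.1714]
 [ 0.      0.      0.      1.    ]]
[[321.6768 195.9949]
 [321.4657 185.4823]]
tall_tube_center [([319.4, 182.5], 0.86)] [([321.9, 190.6, 26.4, 32.5], 0.82)]
short_tube_a_center [([283.6, 152.3], 0.92)] [([281.8, 154.4, 25.6, 20.4], 0.6)]
```

View pics/w1.png

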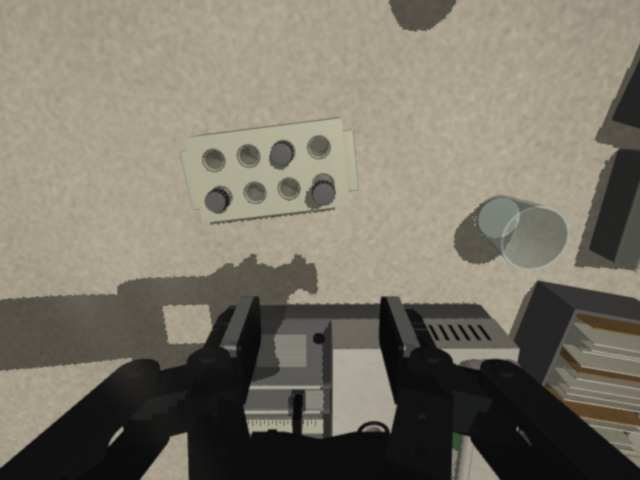

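```bash
python3 - <<'E'
import cv2
t=cv2.imread('pics/w1.png')
cv2.imwrite('pics/w1c.png',cv2.resize(t[120:260,240:400],None,fx=5,fy=5,interpolation=2)[:600])
E
```

```text
(no output)
```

View pics/w1c.png

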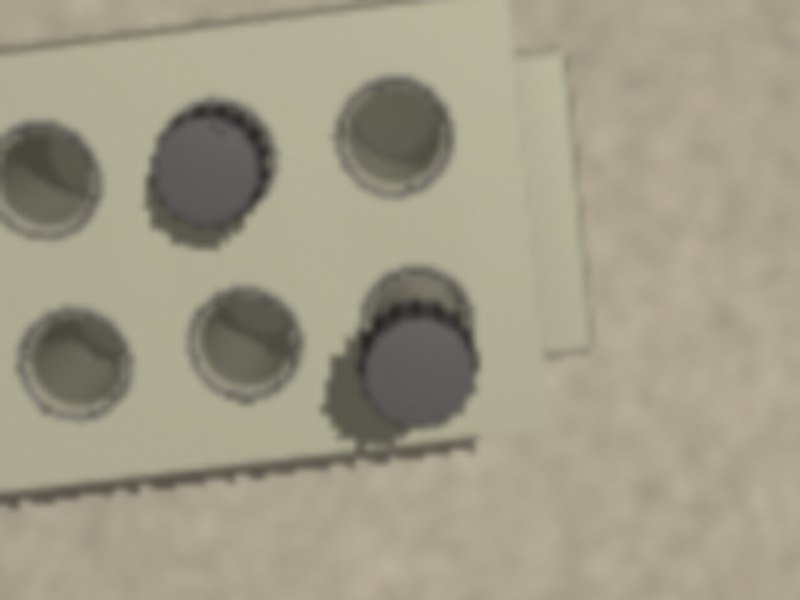

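The cap's top centre is at wrist pixel (323.7,194.2). That is 1–2 mm from my prediction.

```bash
python3 - <<'E'
from h import *
np.set_printoptions(precision=4,suppress=True)
s,f=wcam()
print(atz(f,(323.6,194.1),.118))
E
```

```text
[0.5504 0.1949 0.118 ]
```

>>> step_arm(motion=[[0.003, 0.024, -0.05, 0, 0, 0, 115], [0.003, 0.024, -0.14, 0, 0, 0, 115], [0.003, 0.024, -0.23, 0, 0, 0, 115], [0.003, 0.024, -0.26, 0, 0, 0, 115], [0.003, 0.024, -0.26, 0, 0, 0, 115]])

```text
time: 4.0
tool_pos: [0.5485, 0.1932, 0.1392]
tool_rot: [-0.002, 0.649, 0.761, -0.002]
contact_force: [-0.5, -0.4, 0.3]
gripper_width: 0.552
```

```bash
python3 - <<'E'
from h import *
np.set_printoptions(precision=4,suppress=True)
s,f=wcam('w2.png'); print(s['tool_pos'],s['contact_force'])
print(proj(f,[[.5504,.1949,.118],[.5487,.1943,.118]]))
print([(q['uv'],q['p']) for q in eyes.pinpoint('tall_tube_center','wrist')],[(q['box'],q['p']) for q in eyes.look_for('tall_tube_center','wrist')])
E
```

```text
[0.5485 0.1932 0.1392] [-0.4999 -0.4431  0.3008]
[[323.4058 266.0891]
 [320.1129 266.6406]]
[([319.9, 232.9], 0.96)] [([322.3, 251.1, 39.0, 57.9], 0.95), ([257.8, 195.4, 38.7, 36.9], 0.26)]
```

View pics/w2.png

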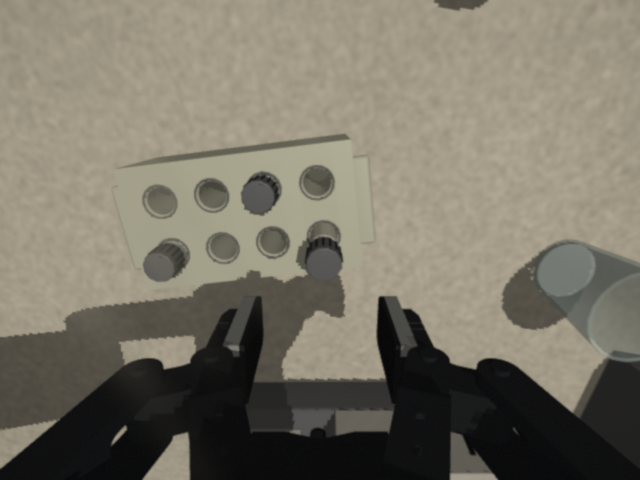

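```bash
python3 - <<'E'
from h import *
np.set_printoptions(precision=4,suppress=True)
s,f=wcam('w3.png'); print(s['tool_pos'],s['joint_vel'])
cv2.imwrite('pics/w3c.png',cv2.resize(cv2.imread('pics/w3.png')[190:310,260:380],None,fx=5,fy=5,interpolation=2))
print(atz(f,(324,259.5),.118))
E
```

```text
[0.5524 0.1943 0.1454] [ 0.0032 -0.0072 -0.0134 -0.0021 -0.0045 -0.0017]
[0.5547 0.1975 0.118 ]
```

View pics/w3c.png

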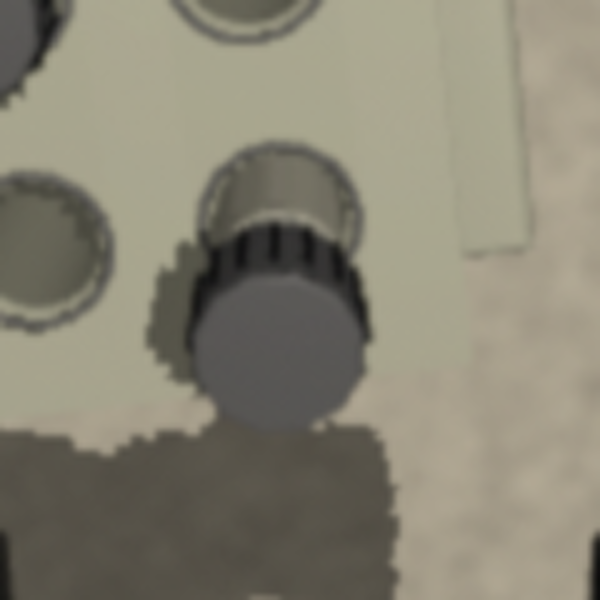

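>>> step_arm(motion=[[0, 0, 0, 0, 0, 0, 115], [0, 0, 0, 0, 0, 0, 115], [0, 0, 0, 0, 0, 0, 115]])

```text
time: 4.5
tool_pos: [0.551, 0.1943, 0.143]
tool_rot: [0.0, 0.649, 0.761, 0.001]
contact_force: [-0.6, -0.8, -0.8]
gripper_width: 0.548
```

```bash
python3 - <<'E'
from h import *
np.set_printoptions(precision=4,suppress=True)
s,f=wcam('w4.png'); print(s['tool_pos'],s['joint_vel'])
cv2.imwrite('pics/w4c.png',cv2.resize(cv2.imread('pics/w4.png')[190:310,260:380],None,fx=5,fy=5,interpolation=2))
s,f=wcam('w4.png'); print(s['tool_pos'],s['joint_vel'])
print(atz(f,(315.6,260.4),.118))
E
```

```text
[0.551  0.1943 0.143 ] [ 0.0006  0.006   0.0075 -0.0009 -0.0007  0.    ]
[0.5508 0.1942 0.1427] [ 0.0005  0.005   0.0073 -0.0005 -0.0011 -0.0002]
[0.5483 0.1971 0.118 ]
```

View pics/w4c.png

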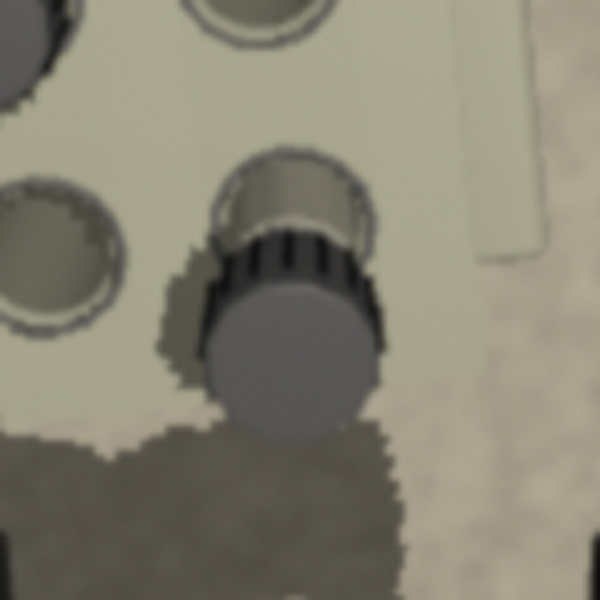

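>>> step_arm(motion=[[0, 0.003, -0.04, 0, 0, 0, 115], [0, 0.003, -0.08, 0, 0, 0, 115], [0, 0.003, -0.108, 0, 0, 0, 115], [0, 0.003, -0.108, 0, 0, 0, 115], [0, 0.003, -0.108, 0, 0, 0, 115], [0, 0.003, -0.108, 0, 0, 0, 115]])

```text
time: 5.2
tool_pos: [0.5514, 0.1958, 0.0894]
tool_rot: [0.001, 0.649, 0.761, 0.001]
contact_force: [-0.4, 0.6, 0.2]
gripper_width: 0.549
```

```bash
python3 - <<'E'
from h import *
np.set_printoptions(precision=4,suppress=True)
s,f=wcam('w5.png'); print(s['tool_pos'],s['joint_vel'],s['contact_force'])
f=cam('side','s5.png')
cv2.imwrite('pics/s5c.png',cv2.resize(cv2.imread('pics/s5.png')[220:360,220:380],None,fx=5,fy=5,interpolation=2)[:600])
E
```

```text
[0.5514 0.1958 0.0894] [-0.0001 -0.0069 -0.0012 -0.001  -0.0007 -0.0014] [-0.402   0.6256  0.2312]
```

View pics/w5.png

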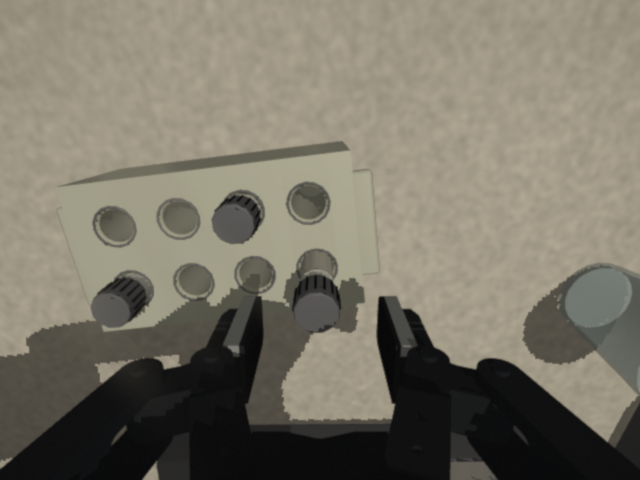

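View pics/s5c.png

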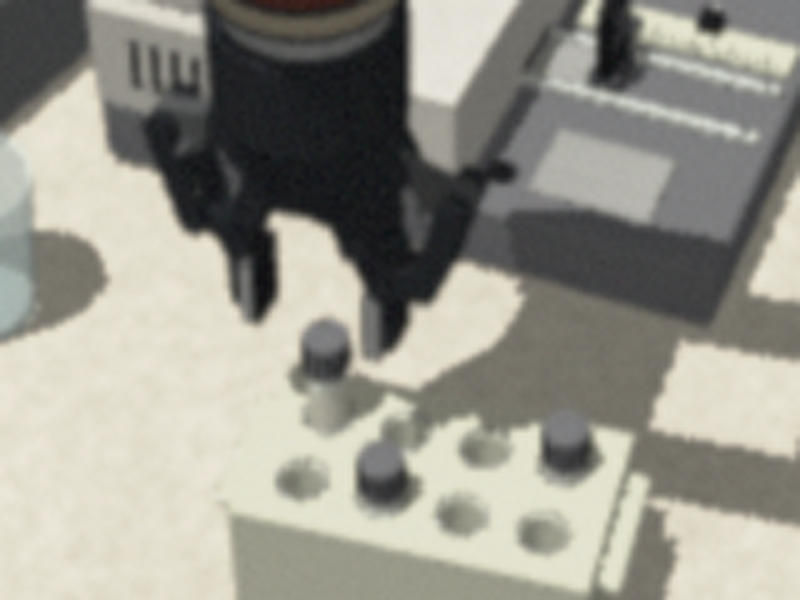

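```bash
python3 - <<'E'
from h import *
np.set_printoptions(precision=4,suppress=True)
s,f=wcam(); fs=cam('side'); R=axes(s); p=s['tool_pos']
print(R)
for nm,g in(('side',fs),('wrist',f)):
    print(nm,'tcp',proj(g,p),'grasp',proj(g,p-.019*R[:,2]),'captop',proj(g,[.55,.1955,.118]),'hole',proj(g,[.55,.1955,.068]))
# cap top from side at px
print(atz(fs,np.array((326,333))/5+(220,220)-.4,.118))
print(atz(f,(316.5,309),.118))
E
```

```text
[[-0.1583  0.9874  0.0022]
 [ 0.9874  0.1583  0.0005]
 [ 0.0001  0.0023 -1.    ]]
side tcp [[283.6354 295.1087]] grasp [[283.369  288.9072]] captop [[283.8731 285.9178]] hole [[284.5996 302.1284]]
wrist tcp [[319.2436 285.1785]] grasp [[319.1962 303.5629]] captop [[315.8193 314.4792]] hole [[316.4917 268.3772]]
[0.548  0.1952 0.118 ]
[0.5499 0.1981 0.118 ]
```

>>> step_arm(motion=[[-0.002, 0.001, -0.012, 0, 0, 0, 115], [-0.002, 0.001, -0.014, 0, 0, 0, 130], [-0.002, 0.001, -0.014, 0, 0, 0, 150], [-0.002, 0.001, -0.014, 0, 0, 0, 165], [-0.002, 0.001, -0.014, 0, 0, 0, 165], [-0.002, 0.001, -0.014, 0, 0, 0, 165]])

```text
time: 6.0
tool_pos: [0.5496, 0.1961, 0.0812]
tool_rot: [0.0, 0.649, 0.761, 0.0]
contact_force: [-0.0, 0.7, -0.1]
gripper_width: 0.355
```

```bash
python3 - <<'E'
from h import *
np.set_printoptions(precision=4,suppress=True)
s,f=wcam('w6.png'); print(s['tool_pos'],s['joint_vel'],s['contact_force'])
f=cam('side','s6.png')
a=cv2.resize(cv2.imread('pics/s6.png')[240:340,240:340],None,fx=4,fy=4,interpolation=2)
b=cv2.resize(cv2.imread('pics/w6.png')[240:370,220:420],None,fx=2,fy=2)
c=np.zeros((400,800,3),np.uint8); c[:,:400]=a; c[:260,400:]=b; cv2.imwrite('pics/c6.png',c)
E
```

```text
[0.5496 0.1961 0.0812] [-0.0007  0.0001 -0.0004 -0.0002  0.0012  0.0001] [-0.0276  0.7318 -0.0753]
```

View pics/c6.png

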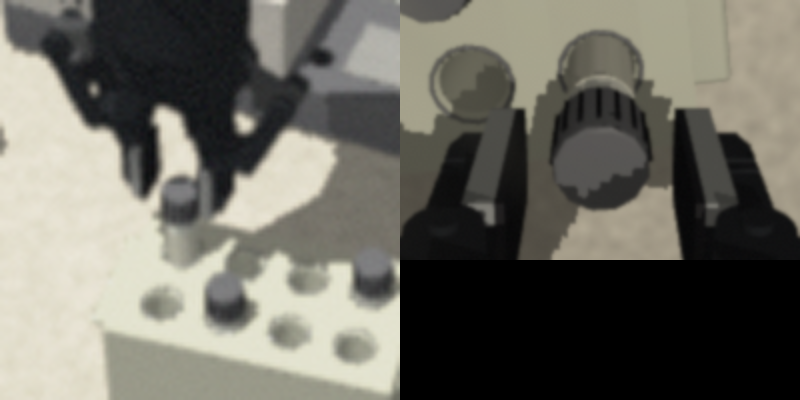

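>>> step_arm(motion=[[0, 0, 0, 0, 0, 0, 200], [0, 0, 0, 0, 0, 0, 230], [0, 0, 0, 0, 0, 0, 230], [0, 0, 0, 0, 0, 0, 230], [0, 0, 0, 0, 0, 0, 230], [0, 0, 0, 0, 0, 0, 230]])

```text
time: 6.7
tool_pos: [0.5496, 0.1962, 0.0813]
tool_rot: [0.0, 0.649, 0.761, 0.0]
contact_force: [0.1, 0.0, 2.4]
gripper_width: 0.19
```

```bash
cat > v.py <<'E'
from h import *
import sys
np.set_printoptions(precision=4,suppress=True)
n=sys.argv[1]; x,y=map(int,sys.argv[2:4]); 
s,f=wcam(f'w{n}.png'); print(s['time'],s['tool_pos'],s['contact_force'],s['gripper_width'])
g=cam('side',f's{n}.png')
a=cv2.resize(cv2.imread(f'pics/s{n}.png')[y:y+100,x:x+100],None,fx=4,fy=4,interpolation=2)
b=cv2.resize(cv2.imread(f'pics/w{n}.png')[170:370,220:420],None,fx=2,fy=2)
cv2.imwrite(f'pics/c{n}.png',np.hstack([a,b]))
E
python3 v.py 7 240 240
```

```text
6.7 [0.5496 0.1962 0.0813] [0.0629 0.0485 2.4335] 0.18979721055547294
```

View pics/c7.png

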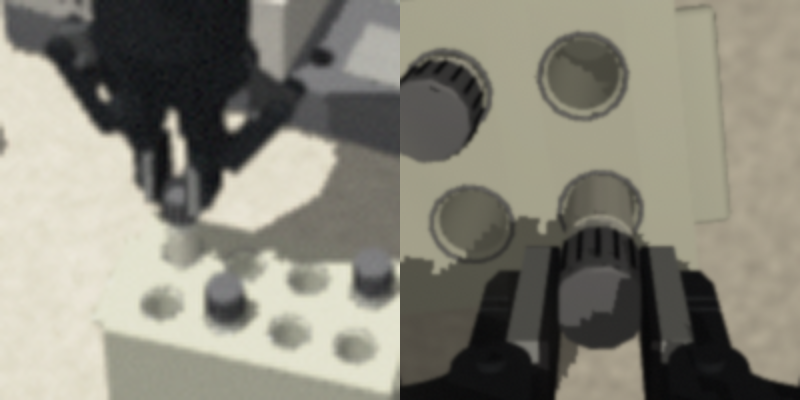

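>>> step_arm(motion=[[0, 0, 0.01, 0, 0, 0, 230], [0, 0, 0.03, 0, 0, 0, 230], [0, 0, 0.04, 0, 0, 0, 230], [0, 0, 0.04, 0, 0, 0, 230]])

```text
time: 7.2
tool_pos: [0.5503, 0.1963, 0.1026]
tool_rot: [0.001, 0.649, 0.761, 0.001]
contact_force: [-1.1, -0.4, -0.7]
gripper_width: 0.19
```

```bash
python3 v.py 8 240 240
```

```text
7.2 [0.5503 0.1963 0.1026] [-1.1338 -0.4032 -0.706 ] 0.1895015422190601
```

View pics/c8.png

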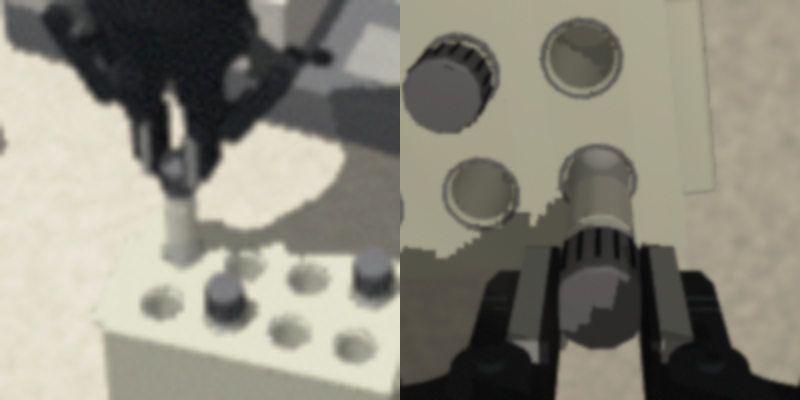

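```bash
python3 - <<'E'
from h import *
np.set_printoptions(precision=4,suppress=True)
s,f=wcam('w9.png'); R=axes(s); p=s['tool_pos']; print(p)
im=cv2.imread('pics/w9.png'); cv2.imwrite('pics/w9c.png',cv2.resize(im[220:360,250:390],None,fx=4.2,fy=4.2,interpolation=2))
for dy in(-.003,0,.003):
    C=p-.0368*R[:,2]+dy*R[:,0]
    L=C+.082*R[:,2]
    print(dy,proj(f,C),proj(f,C+.02*R[:,2]))
    for cc in(C,):
        a=np.linspace(0,2*np.pi,60); 
        pts=np.array([cc+.01*(np.cos(t)*R[:,0]+np.sin(t)*R[:,1]) for t in a])
        big=cv2.resize(im[220:360,250:390],None,fx=4.2,fy=4.2,interpolation=2)
        q=((proj(f,pts)-(250,220)+.5)*4.2).astype(int)
        cv2.polylines(big,[q],True,(0,255,0),1); cv2.imwrite(f'pics/w9_{dy}.png',big)
E
ls pics|grep w9
```

```text
[0.5496 0.1962 0.1014]
-0.003 [[319.1423 331.3679]] [[319.2025 307.2628]]
0 [[319.1395 324.7356]] [[319.2003 301.2357]]
0.003 [[319.1366 318.0225]] [[319.1981 295.1434]]
w9.png
w9_-0.003.png
w9_0.003.png
w9_0.png
w9c.png
```

View pics/w9_0.png

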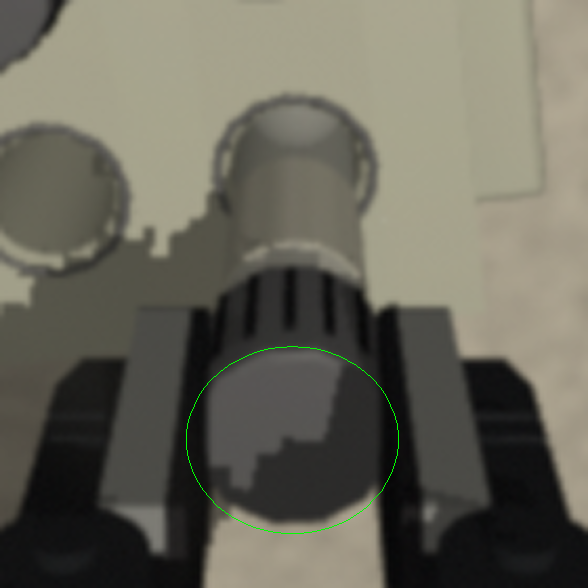

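```bash
python3 - <<'E'
from h import *
np.set_printoptions(precision=4,suppress=True)
s,f=wcam(); R=axes(s); p=s['tool_pos']; print(p,f['mtx'])
for h,d in ((.068,.018),):
    c=atz(f,(320,258),h); q=proj(f,[c-R[:,1]*d/2,c+R[:,1]*d/2]); print('hole px',q[1,0]-q[0,0],'seen 38')
for k in(.0368,.03,.02,.01,0,-.01):
    C=p-k*R[:,2]; q=proj(f,[C-R[:,1]*.01,C+R[:,1]*.01]); print(k,q[1,0]-q[0,0],q.mean(0))
print('seen 41')
E
```

```text
[0.5494 0.1961 0.101 ] [[385.1876   0.     319.5258]
 [  0.     385.1876 237.4186]
 [  0.       0.       1.    ]]
hole px 31.71722734059972 seen 38
0.0368 50.46151601981347 [319.1394 324.7354]
0.03 48.41012528897778 [319.1617 316.1149]
0.02 45.6792720766303 [319.1913 304.6392]
0.01 43.24006597349836 [319.2178 294.3891]
0 41.04815474091697 [319.2417 285.1781]
-0.01 39.0677454128969 [319.2632 276.856 ]
seen 41
```

>>> step_arm(motion=[[0, 0, 0.08, 0, 0, 0, 230], [0, 0, 0.17, 0, 0, 0, 230], [0, 0, 0.26, 0, 0, 0, 230], [0, 0, 0.3, 0, 0, 0, 230], [0.04, -0.1, 0.3, 0, 0, 0, 230], [0.08, -0.2, 0.3, 0, 0, 0, 230], [0.11, -0.3, 0.3, 0, 0, 0, 230], [0.14, -0.4, 0.3, 0, 0, 0, 230], [0.17, -0.5, 0.3, 0, 0, 0, 230], [0.195, -0.6, 0.3, 0, 0, 0, 230]])

```text
time: 8.4
tool_pos: [0.6432, -0.0905, 0.2505]
tool_rot: [-0.0, 0.649, 0.761, -0.0]
contact_force: [1.3, 0.4, -0.5]
gripper_width: 0.192
```

>>> step_arm(motion=[[0, -0.05, 0, 0, 0, 0, 230], [0, -0.05, 0, 0, 0, 0, 230], [0, -0.05, 0, 0, 0, 0, 230], [0, -0.05, 0, 0, 0, 0, 230], [0, -0.05, 0, 0, 0, 0, 230], [0, -0.05, 0, 0, 0, 0, 230], [0, -0.05, 0, 0, 0, 0, 230]])

```text
time: 9.1
tool_pos: [0.643, -0.1127, 0.2513]
tool_rot: [0.0, 0.648, 0.761, 0.0]
contact_force: [-0.4, -0.0, -0.5]
gripper_width: 0.191
```

```bash
python3 - <<'E'
from h import *
np.set_printoptions(precision=4,suppress=True)
s,f=wcam('w10.png'); print(s['time'],s['tool_pos'],s['tool_rot'],s['joint_vel'],s['gripper_width'])
print(proj(f,[.6468,-.066,.1075]))
print(eyes.pinpoint('well','wrist'),eyes.pinpoint('mark','wrist'))
g=cam('side','s10.png')
E
```

```text
9.1 [ 0.643  -0.1127  0.2513] [0.0001 0.6483 0.7614 0.0001] [-0.0052  0.0022 -0.0012 -0.0015  0.0012 -0.0017] 0.19071190882090738
[[333.2448 157.5804]]
[{'uv': [331.8, 157.0], 'p': 0.65}] [{'uv': [207.2, 196.6], 'p': 0.74}]
```

View pics/w10.png

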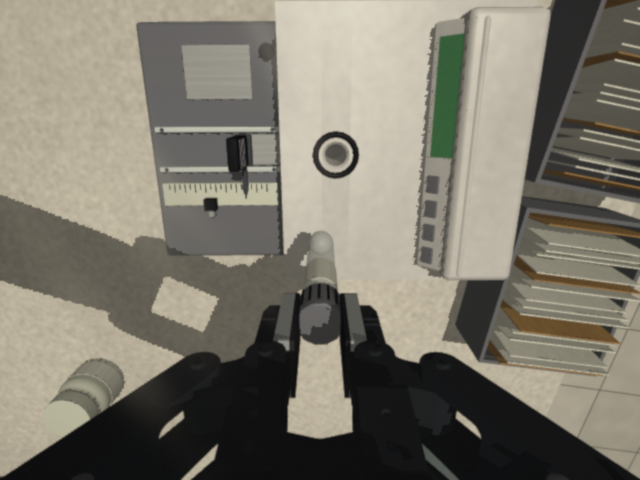

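View pics/s10.png

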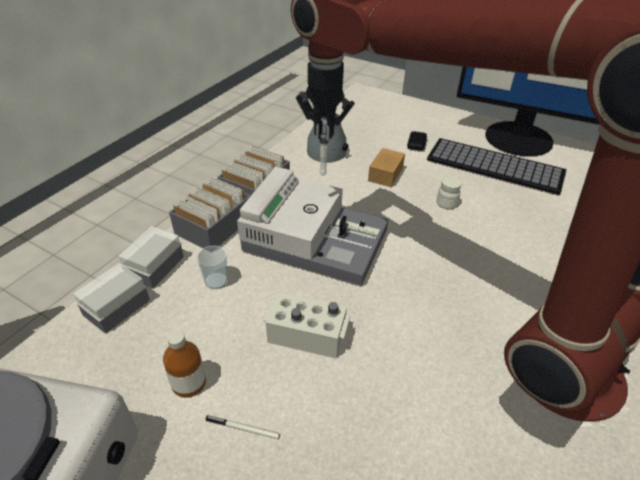

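The wrist view shows the well ring at about (336,154), the tab at (237,153), the pointer tip at (246,197) and the rider at (210,204). I'll zoom in on it.

```bash
python3 - <<'E'
import cv2
t=cv2.imread('pics/w10.png')
cv2.imwrite('pics/w10a.png',cv2.resize(t[100:260,130:290],None,fx=3.75,fy=3.75,interpolation=2))
cv2.imwrite('pics/w10b.png',cv2.resize(t[120:190,300:370],None,fx=8,fy=8,interpolation=2))
E
```

```text
(no output)
```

View pics/w10a.png

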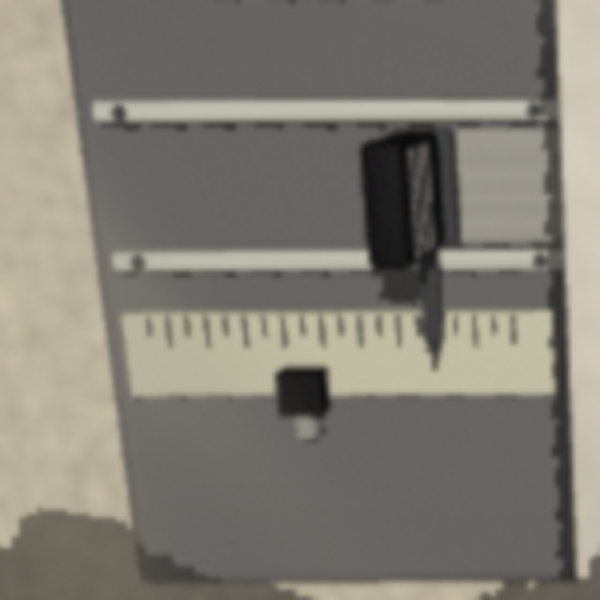

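View pics/w10b.png

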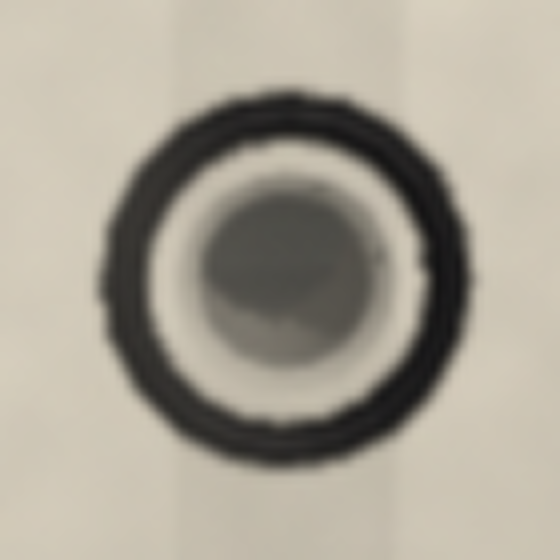

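```bash
python3 - <<'E'
from h import *
np.set_printoptions(precision=4,suppress=True)
s,f=wcam(); R=axes(s);print(s['tool_pos'])
w=atz(f,(335.3,154.5),.1075); print('well',w)
T=lambda a:np.array(a)/3.75+(130,100)-.4
r1,r2=atz(f,T((93,108)),.05),atz(f,T((550,112)),.05); r3,r4=atz(f,T((113,260)),.05),atz(f,T((555,262)),.05)
print('yaw',np.arctan2(*(r2-r1)[1::-1]),np.arctan2(*(r4-r3)[1::-1]))
yaw=.15; X=np.array([np.cos(yaw),np.sin(yaw)]);Y=np.array([-X[1],X[0]])
tip=atz(f,T((435,368)),.054)
# rider top face: left edge, right edge at z=.058
l=atz(f,T((277,388)),.058); r=atz(f,T((327,388)),.058); mid=(l+r)/2
t0=atz(f,T((302,370)),.058)
for n,q in(('tip',tip),('rl',l),('rr',r),('rider inner',t0)):
    d=q[:2]-w[:2]; print(n,q,'local from well',d@X,d@Y)
print('shutter needed',(tip-mid)[:2]@X)
# tool-relative
print('well rel TCP R0,R1',(w-s['tool_pos'])@R[:,0],(w-s['tool_pos'])@R[:,1])
E
```

```text
[ 0.643  -0.1134  0.2511]
well [ 0.648  -0.064   0.1075]
yaw 0.15083609151766553 0.15481783192749715
tip [ 0.5718 -0.1236  0.054 ] local from well -0.08420583584366803 -0.04755845259312631
rl [ 0.5327 -0.1343  0.058 ] local from well -0.1244315141759765 -0.05232529373644425
rr [ 0.5455 -0.1322  0.058 ] local from well -0.11153901998663528 -0.05220465052086709
rider inner [ 0.5388 -0.1285  0.058 ] local from well -0.1176156592416556 -0.04753857980524375
shutter needed 0.03377943123763785
well rel TCP R0,R1 0.047989641249736606 0.012759477184208732
```

>>> step_arm(motion=[[0.0094, 0.05, 0, 0, 0, 0, 230], [0.0094, 0.098, 0, 0, 0, 0, 230], [0.0094, 0.098, -0.06, 0, 0, 0, 230], [0.0094, 0.098, -0.11, 0, 0, 0, 230], [0.0094, 0.098, -0.12, 0, 0, 0, 230], [0.0094, 0.098, -0.12, 0, 0, 0, 230], [0.0094, 0.098, -0.12, 0, 0, 0, 230], [0.0094, 0.098, -0.12, 0, 0, 0, 230]])

```text
time: 10.15
tool_pos: [0.6488, -0.065, 0.1934]
tool_rot: [0.001, 0.649, 0.761, 0.001]
contact_force: [-0.1, 0.1, 0.1]
gripper_width: 0.187
```

```bash
python3 v.py 11 270 160; python3 - <<'E'
from h import *
np.set_printoptions(precision=4,suppress=True)
s,f=wcam();R=axes(s);p=s['tool_pos'];print(p)
print('foot',proj(f,p+.0733*R[:,2]+.0005*R[:,0]))
g=cam('top','t11.png'); t=cv2.imread('pics/t11.png'); cv2.imwrite('pics/t11c.png',cv2.resize(t[170:270,290:390],None,fx=5,fy=5,interpolation=2))
E
```

```text
10.15 [ 0.6488 -0.065   0.1934] [-0.0669  0.0704  0.0696] 0.18684015840486912
[ 0.6485 -0.0649  0.1929]
foot [[319.3644 237.7368]]
```

View pics/c11.png

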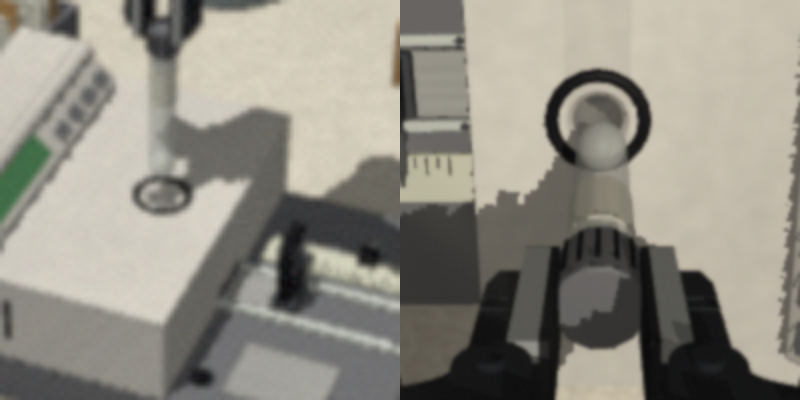

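```bash
python3 - <<'E'
from h import *
np.set_printoptions(precision=4,suppress=True)
s,f=wcam('w12.png');R=axes(s);p=s['tool_pos'];print(p,s['joint_vel'])
im=cv2.imread('pics/w12.png')
big=cv2.resize(im[190:350,240:400],None,fx=3.75,fy=3.75,interpolation=2)
def circ(c,r,col):
    a=np.linspace(0,2*np.pi,80)
    pts=np.array([c+r*(np.cos(t)*R[:,0]+np.sin(t)*R[:,1]) for t in a])
    cv2.polylines(big,[((proj(f,pts)-(240,190)+.5)*3.75).astype(int)],True,col,1)
w=np.array([p[0],p[1]+.0005,.1075])
circ(w,.019,(0,255,0)); circ(p+.065*R[:,2]+.0005*R[:,0],.008,(0,0,255)); circ(p+.02*R[:,2]+.0005*R[:,0],.008,(255,0,0)); circ(p-.0168*R[:,2]+.0005*R[:,0],.01,(255,255,0))
cv2.imwrite('pics/w12c.png',big)
E
```

```text
[ 0.6482 -0.0648  0.1922] [-0.001   0.0028  0.009   0.0007 -0.0009 -0.    ]
```

View pics/w12c.png

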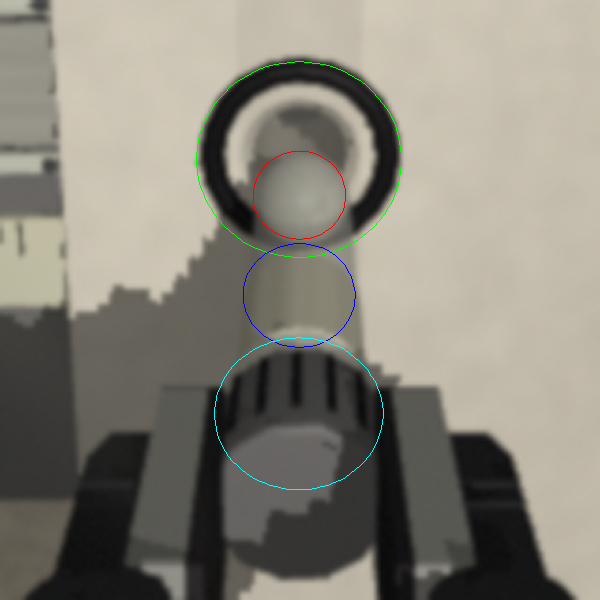

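View pics/t11c.png

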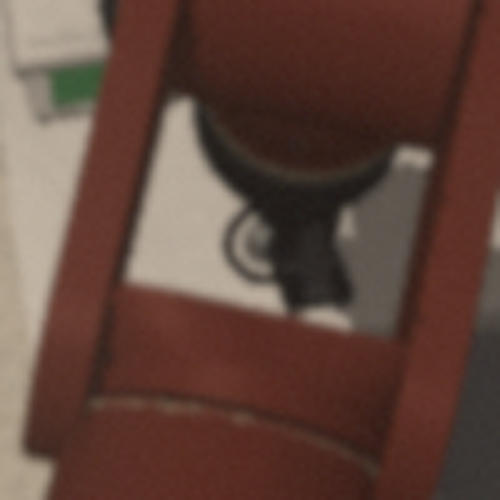

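>>> step_arm(motion=[[0, 0.001, -0.012, 0, 0, 0, 230], [0, 0.001, -0.024, 0, 0, 0, 230], [0, 0.001, -0.036, 0, 0, 0, 230], [0, 0.001, -0.046, 0, 0, 0, 230], [0, 0.001, -0.056, 0, 0, 0, 230], [0, 0.001, -0.056, 0, 0, 0, 230], [0, 0.001, -0.056, 0, 0, 0, 230]])

```text
time: 11.1
tool_pos: [0.6476, -0.0641, 0.1629]
tool_rot: [-0.0, 0.649, 0.761, -0.0]
contact_force: [-0.3, 0.5, -0.2]
gripper_width: 0.192
```

```bash
python3 v.py 13 270 160
```

```text
11.1 [ 0.6476 -0.0641  0.1629] [-0.2583  0.5313 -0.2021] 0.19188611935102032
```

View pics/c13.png

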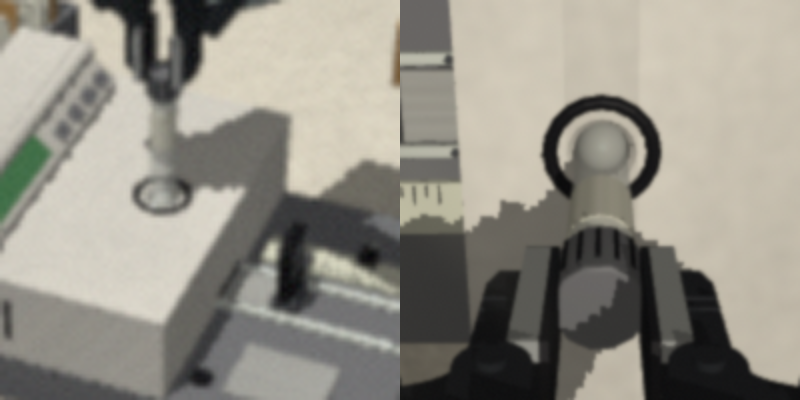

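The foot has entered the well with no contact force, so I'll keep lowering.

>>> step_arm(motion=[[0, 0, -0.014, 0, 0, 0, 230], [0, 0, -0.028, 0, 0, 0, 230], [0, 0, -0.042, 0, 0, 0, 230], [0, 0, -0.056, 0, 0, 0, 230], [0, 0, -0.07, 0, 0, 0, 230], [0, 0, -0.08, 0, 0, 0, 230], [0, 0, -0.084, 0, 0, 0, 230], [0, 0, -0.084, 0, 0, 0, 230], [0, 0, -0.084, 0, 0, 0, 230]])

```text
time: 12.1
tool_pos: [0.6486, -0.0645, 0.123]
tool_rot: [0.001, 0.649, 0.761, 0.0]
contact_force: [-1.7, 0.2, 5.8]
gripper_width: 0.192
```

```bash
python3 v.py 14 270 160
```

```text
12.1 [ 0.6486 -0.0645  0.123 ] [-1.6608  0.1684  5.8435] 0.19204892564227444
```

View pics/c14.png

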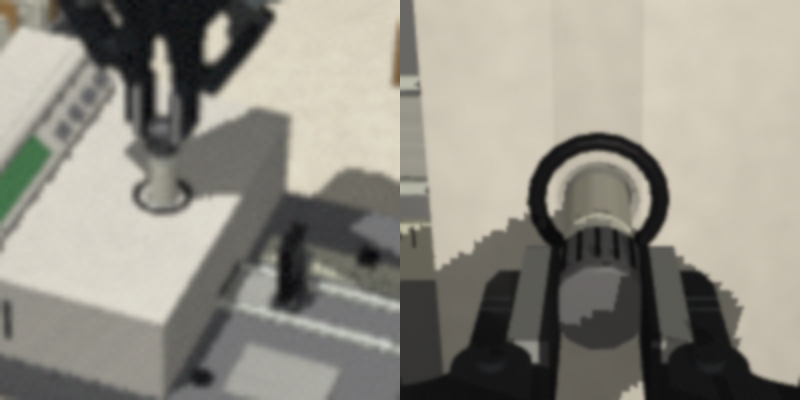

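>>> step_arm(motion=[[-0.0015, 0, -0.004, 0, 0, 0, 230], [-0.0015, 0, -0.007, 0, 0, 0, 230], [-0.0015, 0, -0.007, 0, 0, 0, 230], [-0.0015, 0, -0.007, 0, 0, 0, 230]])

```text
time: 12.6
tool_pos: [0.6495, -0.065, 0.1226]
tool_rot: [0.003, 0.649, 0.761, 0.001]
contact_force: [-2.4, 0.4, 13.2]
gripper_width: 0.194
```

>>> step_arm(motion=[[0, 0, 0.008, 0, 0, 0, 230], [0, 0, 0.008, 0, 0, 0, 230], [0, 0, 0.008, 0, 0, 0, 190], [0, 0, 0.008, 0, 0, 0, 175], [0, 0, 0.008, 0, 0, 0, 165], [0, 0, 0.008, 0, 0, 0, 165], [0, 0, 0.008, 0, 0, 0, 165]])

```text
time: 13.3
tool_pos: [0.6467, -0.064, 0.1211]
tool_rot: [-0.0, 0.649, 0.761, -0.0]
contact_force: [1.0, -0.2, 0.4]
gripper_width: 0.353
```

```bash
python3 v.py 15 270 160; python3 - <<'E'
from h import *
np.set_printoptions(precision=4,suppress=True)
s,f=wcam('w16.png');R=axes(s);p=s['tool_pos']
g=cam('side','s16.png')
X=np.array([.6477,-.064])
im=cv2.imread('pics/s16.png'); big=cv2.resize(im[160:240,270:350],None,fx=7,fy=7,interpolation=2)
im=cv2.imread('pics/w16.png'); bw=cv2.resize(im[230:350,260:380],None,fx=4.6,fy=4.6,interpolation=2)
def circ(b,g,c,r,col,o,sc):
    a=np.linspace(0,2*np.pi,80); pts=np.array([[c[0]+r*np.cos(t),c[1]+r*np.sin(t),c[2]] for t in a])
    cv2.polylines(b,[((proj(g,pts)-o+.5)*sc).astype(int)],True,col,1)
for z,r,col in((.1075,.019,(0,255,0)),(.155,.01,(255,255,0)),(.160,.01,(0,0,255))):
    circ(big,g,(*(X-[.0013,.002]),z),r,col,(270,160),7); circ(bw,f,(*X,z),r,col,(260,230),4.6)
cv2.imwrite('pics/s16c.png',big);cv2.imwrite('pics/w16c.png',bw)
E
```

```text
13.3 [ 0.6467 -0.064   0.1211] [ 1.0266 -0.1795  0.4334] 0.35257440395190043
```

View pics/s16c.png

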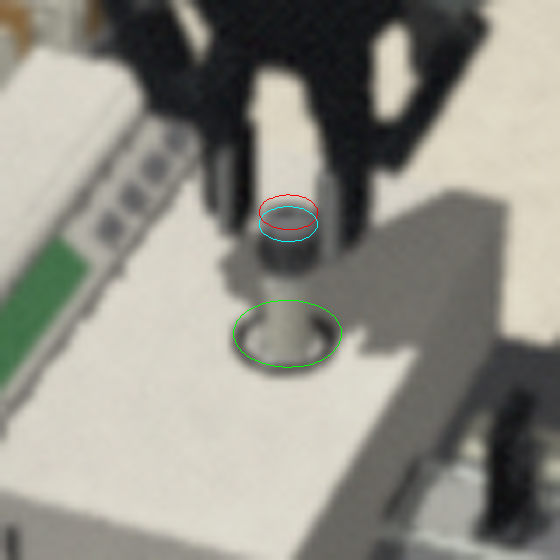

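View pics/w16c.png

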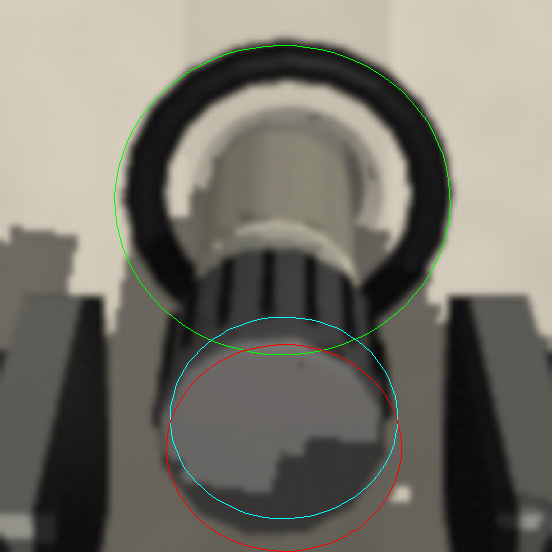

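The tube looks home, with its cap top matching 0.155 m in both views. I'll retract straight up and then move over the tab.

>>> step_arm(motion=[[0, 0, 0.02, 0, 0, 0, 160], [0, 0, 0.06, 0, 0, 0, 160], [0, 0, 0.13, 0, 0, 0, 160], [0, 0, 0.2, 0, 0, 0, 160], [-0.05, -0.01, 0.22, 0, 0, 0, 160], [-0.12, -0.02, 0.22, 0, 0, 0, 160], [-0.166, -0.026, 0.22, 0, 0, 0, 160], [-0.166, -0.026, 0.22, 0, 0, 0, 160], [-0.166, -0.026, 0.22, 0, 0, 0, 160], [-0.166, -0.026, 0.22, 0, 0, 0, 160]])

```text
time: 14.5
tool_pos: [0.5647, -0.0771, 0.2321]
tool_rot: [0.0, 0.649, 0.761, 0.0]
contact_force: [-0.2, -0.0, -0.3]
gripper_width: 0.373
```

```bash
python3 - <<'E'
from h import *
np.set_printoptions(precision=4,suppress=True)
s,f=wcam('w17.png');R=axes(s);p=s['tool_pos'];print(s['time'],p,s['joint_vel'])
print(proj(f,[[.5637,-.0769,.100],[.5637,-.0769,.083]]))
print([eyes.pinpoint(n,'wrist') for n in('tab','mark','pointer','tall_tube_foot','tall_tube_center')])
g=cam('side','s17.png')
im=cv2.imread('pics/s17.png'); cv2.imwrite('pics/s17c.png',cv2.resize(im[160:260,270:400],None,fx=5,fy=5,interpolation=2))
E
```

```text
14.5 [ 0.5647 -0.0771  0.2321] [ 0.0023  0.0132 -0.0041 -0.      0.0001  0.0013]
[[318.1409 215.5677]
 [318.1993 210.512 ]]
[[{'uv': [317.3, 211.5], 'p': 0.71}], [{'uv': [280.0, 249.2], 'p': 0.48}], [{'uv': [320.7, 251.0], 'p': 0.71}], [], [{'uv': [316.5, 248.4], 'p': 0.7}, {'uv': [319.3, 210.8], 'p': 0.65}, {'uv': [416.9, 218.0], 'p': 0.63}]]
```

View pics/w17.png

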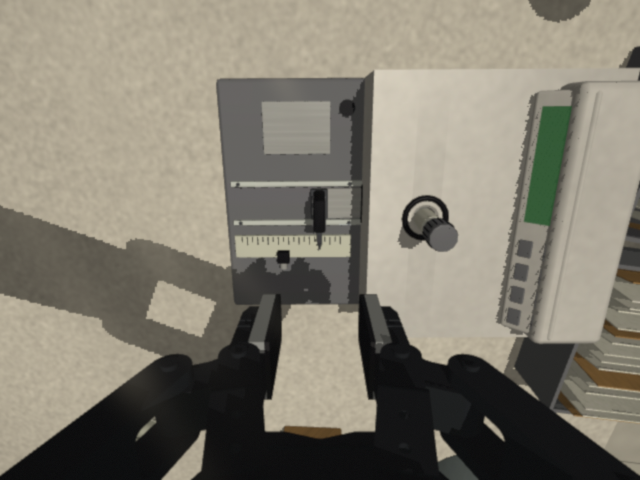

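View pics/s17c.png

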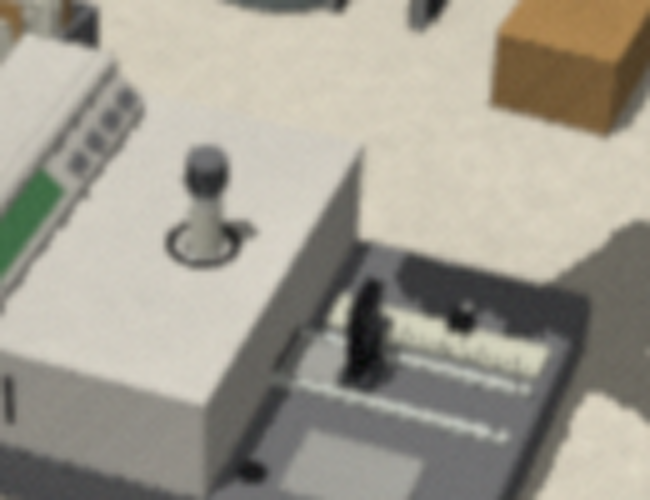

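>>> step_arm(motion=[[0, 0, -0.08, 0, 0, 0, 165], [0, 0, -0.16, 0, 0, 0, 165], [0, 0, -0.22, 0, 0, 0, 165], [0, 0, -0.24, 0, 0, 0, 165], [0, 0, -0.24, 0, 0, 0, 165], [0, 0, -0.24, 0, 0, 0, 165], [0, 0, -0.24, 0, 0, 0, 165]])

```text
time: 15.55
tool_pos: [0.5657, -0.0775, 0.1143]
tool_rot: [0.002, 0.649, 0.761, 0.001]
contact_force: [0.0, -0.6, 0.7]
gripper_width: 0.353
```

```bash
python3 v.py 18 290 170;  python3 - <<'E'
from h import *
np.set_printoptions(precision=4,suppress=True)
s,f=wcam('w18.png');p=s['tool_pos'];print(p)
print(proj(f,[[.5637,-.0769,.100],[.5637,-.0769,.083]]))
E
```

```text
15.55 [ 0.5657 -0.0775  0.1143] [ 0.024  -0.5708  0.7202] 0.3528830466139435
[ 0.5653 -0.0774  0.1138]
[[316.2624 272.4554]
 [316.418  260.4932]]
```

View pics/c18.png

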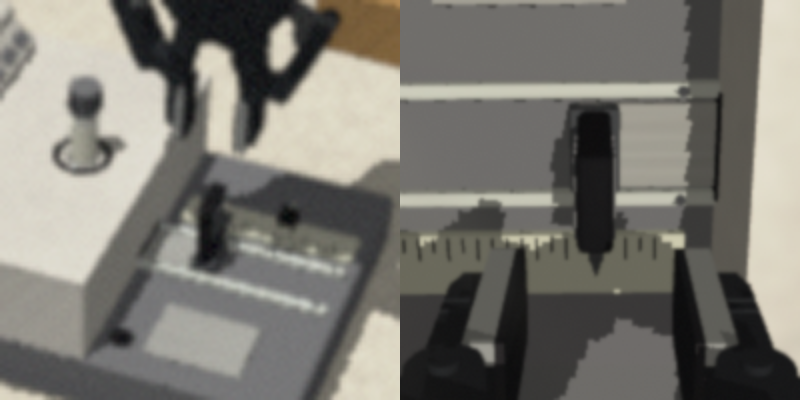

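View pics/w18.png

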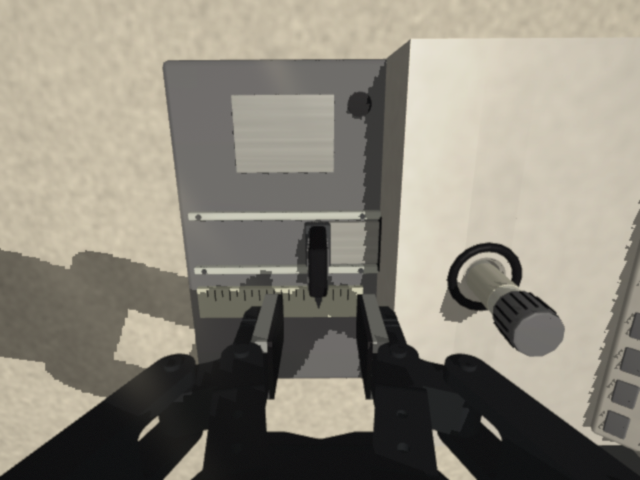

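>>> step_arm(motion=[[-0.001, 0.002, -0.04, 0, 0, 0, 165], [-0.001, 0.002, -0.08, 0, 0, 0, 165], [-0.001, 0.002, -0.094, 0, 0, 0, 165], [-0.001, 0.002, -0.094, 0, 0, 0, 165], [-0.001, 0.002, -0.094, 0, 0, 0, 165], [-0.001, 0.002, -0.094, 0, 0, 0, 165]])

```text
time: 16.3
tool_pos: [0.5645, -0.0763, 0.0661]
tool_rot: [0.001, 0.649, 0.761, 0.001]
contact_force: [-0.5, -0.3, 0.6]
gripper_width: 0.351
```

```bash
python3 v.py 19 290 170
```

```text
16.3 [ 0.5645 -0.0763  0.0661] [-0.4917 -0.3019  0.5952] 0.35099364876507133
```

View pics/c19.png

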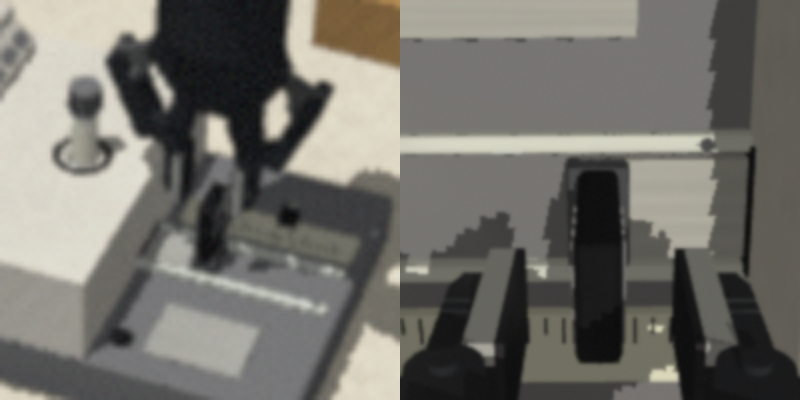

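>>> step_arm(motion=[[-0.001, 0, 0, 0, 0, 0, 190], [-0.001, 0, 0, 0, 0, 0, 215], [-0.001, 0, 0, 0, 0, 0, 240], [-0.001, 0, 0, 0, 0, 0, 255], [-0.001, 0, 0, 0, 0, 0, 255], [-0.001, 0, 0, 0, 0, 0, 255], [-0.001, 0, 0, 0, 0, 0, 255]])

```text
time: 17.1
tool_pos: [0.5637, -0.0761, 0.0652]
tool_rot: [0.001, 0.649, 0.761, 0.001]
contact_force: [4.4, 0.8, 2.4]
gripper_width: 0.09
```

```bash
python3 v.py 20 290 170
```

```text
17.1 [ 0.5637 -0.0761  0.0652] [4.3574 0.8403 2.3814] 0.09009465058632228
```

View pics/c20.png

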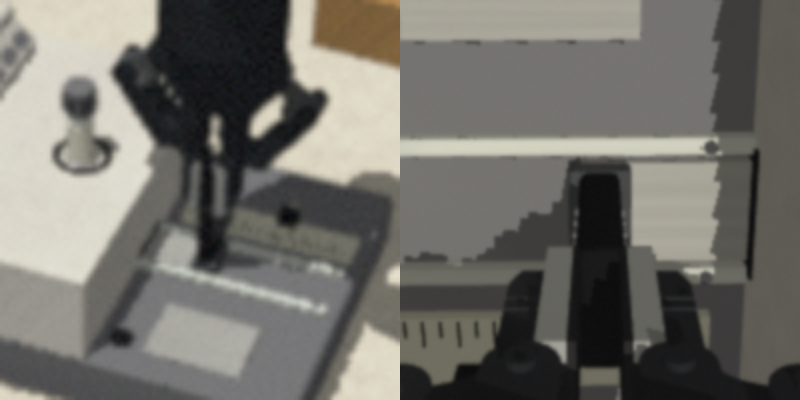

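>>> step_arm(motion=[[-0.01, -0.0015, 0, 0, 0, 0, 255], [-0.02, -0.003, 0, 0, 0, 0, 255], [-0.03, -0.0045, 0, 0, 0, 0, 255], [-0.04, -0.006, 0, 0, 0, 0, 255], [-0.05, -0.0075, 0, 0, 0, 0, 255], [-0.06, -0.009, 0, 0, 0, 0, 255], [-0.067, -0.01, 0, 0, 0, 0, 255], [-0.067, -0.01, 0, 0, 0, 0, 255], [-0.067, -0.01, 0, 0, 0, 0, 255], [-0.067, -0.01, 0, 0, 0, 0, 255]])

```text
time: 18.2
tool_pos: [0.5305, -0.0816, 0.0652]
tool_rot: [0.001, 0.649, 0.761, 0.001]
contact_force: [6.6, -0.2, -0.0]
gripper_width: 0.089
```

```bash
python3 v.py 21 290 170; python3 - <<'E'
from h import *
cam('top','t21.png')
t=cv2.imread('pics/t21.png'); cv2.imwrite('pics/t21c.png',cv2.resize(t[190:310,290:410],None,fx=5,fy=5,interpolation=2))
t=cv2.imread('pics/s21.png'); cv2.imwrite('pics/s21c.png',cv2.resize(t[190:260,310:400],None,fx=8,fy=8,interpolation=2))
for c in('side','top','wrist'):
  for n in('pointer','mark'): print(c,n,eyes.pinpoint(n,c))
E
```

```text
18.2 [ 0.5305 -0.0816  0.0652] [ 6.5888 -0.2082 -0.0007] 0.08940299947163444
side pointer [{'uv': [358.2, 225.1], 'p': 0.59}, {'uv': [305.9, 237.5], 'p': 0.35}]
side mark []
top pointer [{'uv': [344.1, 223.9], 'p': 0.67}, {'uv': [220.3, 280.7], 'p': 0.23}]
top mark []
wrist pointer []
wrist mark [{'uv': [317.0, 352.1], 'p': 0.59}]
```

View pics/s21c.png

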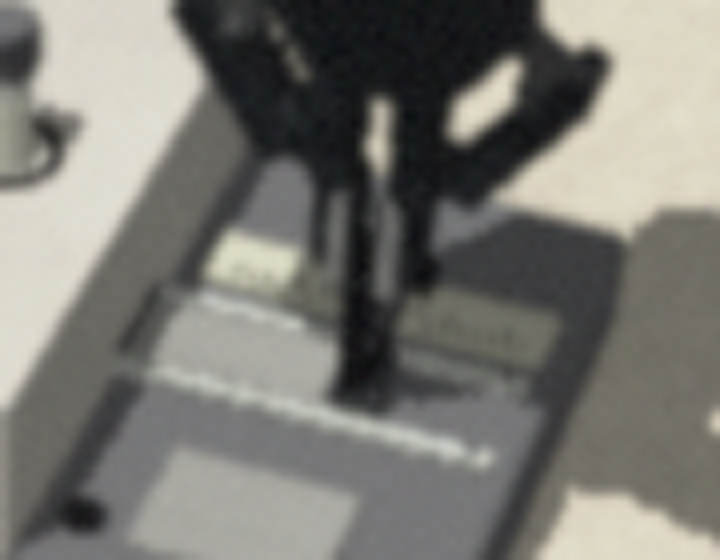

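View pics/t21c.png

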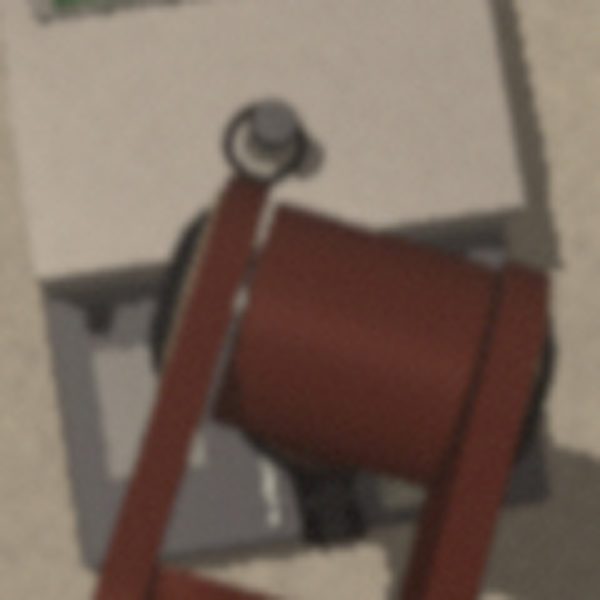

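View pics/w21.png

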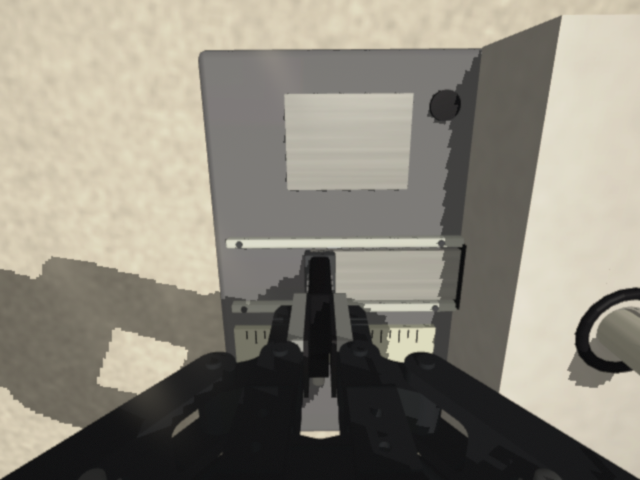

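```bash
python3 - <<'E'
from h import *
np.set_printoptions(precision=4,suppress=True)
s,f=wcam('w22.png');p=s['tool_pos'];print(p,s['contact_force'],s['joint_vel'])
cv2.imwrite('pics/w22c.png',cv2.resize(cv2.convertScaleAbs(cv2.imread('pics/w22.png')[320:440,260:380],alpha=2.5),None,fx=5,fy=5,interpolation=2))
w=np.array([.6477,-.064]);X=np.array([np.cos(.152),np.sin(.152)]);Y=np.array([-X[1],X[0]])
for t in(-.112,-.118,-.124): print(t,proj(f,[*(w+t*X-.045*Y),.058]),proj(f,[*(w+t*X-.057*Y),.058]))
E
```

```text
[ 0.5305 -0.0816  0.0652] [6.1564 0.0343 0.9503] [-0.0003  0.0003  0.0002  0.001  -0.0002 -0.0008]
-0.112 [[330.6591 356.    ]] [[330.3161 374.6316]]
-0.118 [[319.5776 355.95  ]] [[319.4285 374.5846]]
-0.124 [[308.4934 355.8999]] [[308.5383 374.5377]]
```

View pics/w22c.png

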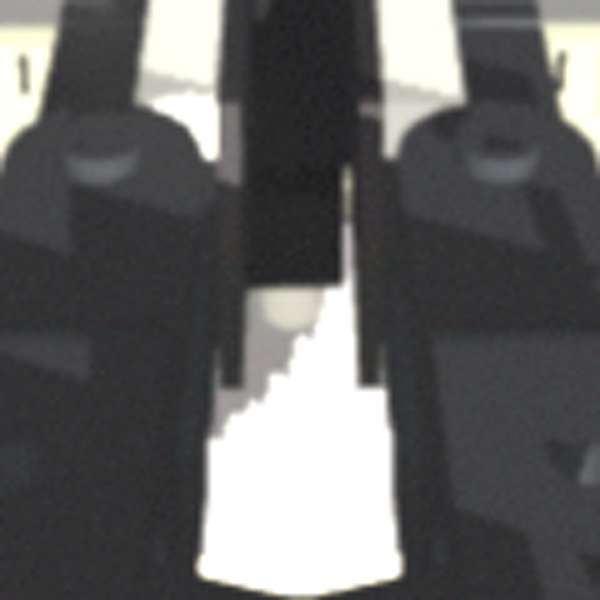

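>>> step_arm(motion=[[-0.002, 0, 0, 0, 0, 0, 255], [-0.002, 0, 0, 0, 0, 0, 255], [-0.002, 0, 0, 0, 0, 0, 255], [-0.002, 0, 0, 0, 0, 0, 255]])

```text
time: 19.1
tool_pos: [0.5297, -0.0817, 0.0652]
tool_rot: [0.002, 0.649, 0.761, 0.0]
contact_force: [6.2, -0.1, -0.9]
gripper_width: 0.085
```

```bash
python3 v.py 23 290 170
```

```text
19.1 [ 0.5297 -0.0817  0.0652] [ 6.1888 -0.1035 -0.9444] 0.08496794974173821
```

View pics/s23.png

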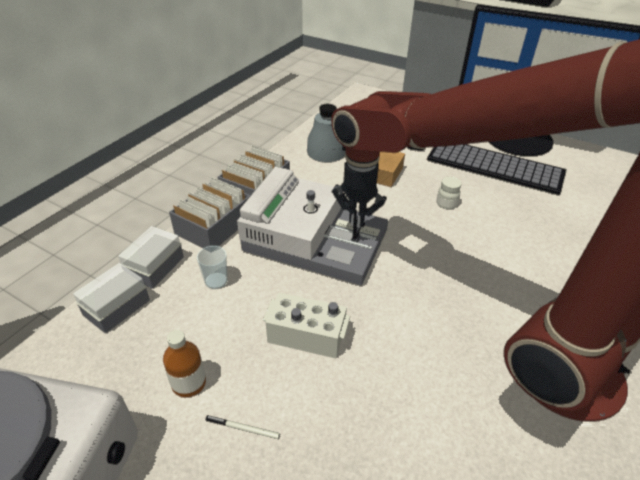

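```bash
python3 -c "
from h import *
manip.job_done()"
```

```text
the job is handed in; nothing more can be done
```

I moved the reference tube from the rack into the photometer's well, let go of it, then pulled the shutter to the rider and handed the job in with the gripper still holding the tab. No verdict came back.

- **Tube:** After release it stands upright. Its cap top matches the 155 mm expected for a tube fully home, in both the side and wrist views. It leans by about 1 mm at most, which is the slack in the well. It met the floor about 5 mm earlier than I had worked out, and the push reached about 13 N at the wrist, below the limits.
- **Shutter:** The tab travelled about 34.4 mm. I measured the rider at about 34 mm, with individual estimates between 33 and 35 mm. The wrist showed about 6 N of spring pull while the fingers held the tab.
- **Not confirmed directly:** The gripper hid the pointer tip and most of the rider at the end. The alignment, within about 1–2 mm, comes from the tool travel and from the part of the rider visible between the fingers. The networks' readings of the pointer and mark then were missing or unusable, so I did not use them.
- **Rest of the bench:** The short tubes, bottle, beaker, jar, pack and pen look unmoved in the last side view. The job took about 19 s.

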